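# Unlock the tea caddy with the flat key

## Robot

A 6-joint arm with a two-finger parallel gripper is mounted at the origin on the work surface. World frame = base frame: x ahead of the robot, y to its left, z up, the work surface at z = 0. Lengths are in m, angles in rad, forces in N, time in s.
With the tool pointing down it reaches from about 0.325 to 0.85 m from the base axis. Payload 15.5 kg.
Tool frame: the origin (TCP) lies midway between the tips of the shut fingers; the grasp point (between the pads) lies 19 mm behind it; z points along the fingers, y is the direction in which the jaws open and shut (so a half turn about z gives the same grasp; the last joint's range is limited). The gripper opens to 91 mm and grips with 3 to 60 N. Pads are 32 mm wide; open, the fingers measure 118 mm over their backs; the gripper's body (76 mm by 178 mm) begins 60 mm behind the grasp point.
Start: joints at [1.03, 0.494, 1.345, -0, 1.302, -0.096], TCP at [0.269, 0.564, 0.214] pointing down, gripper open.
Joint ranges: [-2.91, 2.91], [-0.82, 2.16], [0.22, 2.67], [-1.22, 4.37], [0.12, 2.79], [-3.08, 3.08]. Speed limits (rad/s): [1.89, 1.89, 2.57, 3.01, 3.01, 3.01].

## Interface

Orientations are given as a rotation vector (axis times angle).
In Python, from cell import robot gives the robot as it stands.
- The arm moves only by the tool arm_command, never from a script. Its argument "plan" is a list that holds one entry, the list of rows, each a list of 7 numbers: the shift along the tool's x, y, z normalised to -1 to 1, where 1 is 750 mm, then the turn, a rotation vector about the tool's x, y, z normalised to -1 to 1, where 1 is 360 degrees, then the closure, from 0 (fully open) to 1 (shut). In form: [[[x, y, z, wx, wy, wz, jaw], ...]]. A call has 1 to 10 rows; each row is the pose to reach, as a shift and turn from the pose commanded when the call began, along the tool's axes at that moment, turning the shorter way round; what a row does not reach only later rows make up. A row lasts 1/12 s, in which the tool goes at most 41.7 mm and 7.16 degrees, less where a joint would pass 70% of its speed; a pose out of reach is approached as far as the arm can. A call with a number of a shift or a turn outside -1 to 1 is refused whole. A call with a gripper value outside its range is refused whole. The fingers move at their own pace and stop on an object; "squeeze" is the grip in N (left out, the last holds). Time passes only in rows, so rows that repeat a pose let the fingers close. It gives the time, the measured TCP pose, the force and the opening at its end, in the units of the state.
- robot.state(): the state, without advancing time (a new reading comes with each control period).
- robot.read_camera(name): name is "side" or "top" or "wrist"; returns a dict with "image" (400x640x3 uint8, red, green, blue), "intrinsics" (3x3 intrinsics, pixels), "k1" (the pictures are not rectified: a ray, as slopes to the right and down, at radius r is drawn at 1 + k1 r^2 times it, then the intrinsics apply), "rvec" (rotation vector, rad) and "tvec" (3), from world to camera coordinates, as OpenCV has them. Camera axes: x right, y down, z forward; pixel columns grow to the right and rows downward; lengths in m; the calibration is good to about 2 mm. A picture is of the moment at which its call begins. There is no depth.
- robot.hand_in(): hands the job in, once; it reports no verdict.
The state is a dict: "clock": time; "qpos": joint angles; "qvel": joint speeds; "joint_efforts": joint torques, N m; "tcp_pos": TCP position; "tool_rot": TCP orientation; "force": force on the tool from outside, world axes, zero at the start; "wrist_torque": the same for the moment, N m; "width": finger opening in m.
Only numpy, scipy, OpenCV 4.12 (cv2) and the standard library are available. Lean on these libraries where they do the work, as an engineer would, in place of code of your own. Each camera call takes 0.05 s, during which the arm holds its last target.

## Task

Unlock the tea caddy: take the key with the flat oblong head from the key stand, push it fully down into the slot on the caddy's lock plate, and turn it clockwise (seen from above) until it stops, drawing the hidden bolt. Let go, leaving it upright and fully in the lock; leave the round-headed key in the stand.

Things in the scene. Friction and masses are not known exactly. Their poses are not given: they have to be found in the camera images.
- flat_key: Right key, 100-200 g, upright in the stand. Origin: centre of collar underside, z up, y along blade, x across. Steel collar d 52, 6 thick; above it a flat wooden head, 36 (y) x 14 (x), 6 to 51 mm above origin: grip across x (free there). Below: blade 32 (y) x 8 mm to 28 below, tip 25 x 5 to 36 below. Fits half-turned too. In the stand the collar rests 50 mm above the table; lift 40 mm to clear.
- round_key: Wrong key, left in the stand: same collar, but a ball head d 38 mm (top 53 above origin) and a round shank 22 mm thick that cannot enter the slot. Origin: centre of collar underside, z up. 90 mm from the flat key along that key's y; either may be on either side. The stand: fixed pale wooden block 85 x 180 mm, 50 high, loose pockets 26 x 44 mm, long side along the keys' y.
- keyhole (a point): Centre of the slot mouth in the round steel plate (d 64) on the locked caddy, a fixed wooden box 120 x 190 mm, 85 high. About 84.5 mm above the table; turns with the plate: y along slot, z up. Slot 40 (y) x 15 (x), 40 deep, 4 mm chamfer. Round it a ring d 96, 3 mm high; beside that lid rails 9 mm high. Key fully in: its origin is here, up to 4 mm off sideways. The plain caddy has no lock.
- plug (a joint): Angle of the lock plate (rad), growing clockwise seen from above. Locked at 0 (starts 0 to 0.1); firm stop at 1.05, hidden bolt then fully drawn back. Light friction 0.08 N m, no spring: it stays where left. The blade has about 0.23 rad of play in the slot, so turn the aligned key about 1.2 rad (70 degrees) to bring the plate to its stop.

How it is judged:
On the way, in this order (a step that is already met when the one before it is completed fails the run):
1. the flat key is fully in the slot while the caddy is still locked (z of flat_key in the frame of keyhole below 0.008 m and horizontal distance between flat_key and keyhole below 0.01 m and value of joint plug below 0.45 rad), for 0.1 s.
2. the key, still fully in, has turned the lock plate at least 46 degrees (0.8 rad) (value of joint plug above 0.8 rad and z of flat_key in the frame of keyhole below 0.01 m and horizontal distance between flat_key and keyhole below 0.01 m), for 0.1 s.
At the end, for the whole second after the job is handed in: The lock plate is turned at least 0.8 rad (46 degrees) clockwise, and the flat key stands released and at rest in the slot, its collar within 10 mm of the plate, within 10 mm of the slot's centre and within 0.2 rad (11 degrees) of upright (all of step 2 and angle between flat_key's own z axis and vertical below 0.2 rad and linear speed of flat_key below 0.02 m/s); the robot touches nothing.
It fails at once if the round-headed key is moved more than 40 mm (distance of round_key from where it was at the start of the episode above 0.04 m).
It also fails if it takes over 43 s, if anything falls off the work surface, if the arm or the gripper's body presses on something with over 40 N, if the wrist force passes 120 N, or if a joint passes its speed limit or range.

## Working session

There is one attempt and no reset: what is moved stays moved. The work goes in short steps, Python scripts to look and compute and a tool call to move; the robot and the scene stay as the last step left them, time stands still between calls to the robot, and variables do not carry over. Pictures are saved under pics/ and viewed, and the job is handed in when it is done.

Besides the shell and the picture viewer there is one more tool, called in YAML: its name, and indented under it one key for each argument. arm_command: Moves the arm, as the interface text tells. Its arguments: {"type":"object","properties":{"plan":{"type":"array","items":{"type":"array","items":{"type":"array","items":{"type":"number"}}}},"squeeze":{"type":"number"}},"required":["plan"]}

```bash
ls; mkdir -p pics
python3 - <<'E'
from cell import robot
import cv2,json,numpy as np
s=robot.state(); print(s)
for n in ["top","side","wrist"]:
    c=robot.read_camera(n); cv2.imwrite(f"pics/{n}0.png",c["image"][:,:,::-1])
    print(n,c["intrinsics"],c["k1"],c["rvec"],c["tvec"])
    np.savez(f"{n}0.npz",**c)
E
```

```text
pics
{'clock': 0.0, 'qpos': array([ 1.02950252e+00,  4.94193952e-01,  1.34610745e+00,  1.92743494e-05,
        1.30248648e+00, -9.54776292e-02]), 'qvel': array([ 4.78520132e-04,  8.65540889e-04, -1.02679062e-04, -6.85288572e-04,
        6.30435463e-05,  1.56418318e-03]), 'joint_efforts': array([-1.44378610e-04, -8.78802967e+01, -3.81870031e+01,  7.08131120e-02,
        5.31190401e-02, -2.06286973e-04]), 'tcp_pos': array([0.26928735, 0.56360989, 0.21333959]), 'tool_rot': array([-6.94422617e-01, -3.06348118e+00,  1.77373646e-03]), 'force': array([-0.6544516 ,  0.11276625, -0.26218184]), 'wrist_torque': array([ 0.03057081,  0.01962576, -0.03689565]), 'width': 0.0912451746502805}
top [[479.41009024   0.         322.15758547]
 [  0.         479.41009024 190.51431118]
 [  0.           0.           1.        ]] -0.12535997458390538 [ 2.16284895 -2.22134289  0.09158437] [0.00220702 0.54762203 0.94073254]
side [[463.33302595   0.         319.86912246]
 [  0.         463.33302595 202.53020484]
 [  0.           0.           1.        ]] -0.03121873788628234 [ 2.32483908 -0.4621349   0.18218746] [-0.52672391  0.22487887  0.85845897]
wrist [[359.07668198   0.         315.40079919]
 [  0.         359.07668198 199.37938112]
 [  0.           0.           1.        ]] -0.06035890362228603 [-2.47427763 -1.55967957 -0.19472888] [-0.62587263 -0.02784917  0.3893938 ]
```

View pics/top0.png

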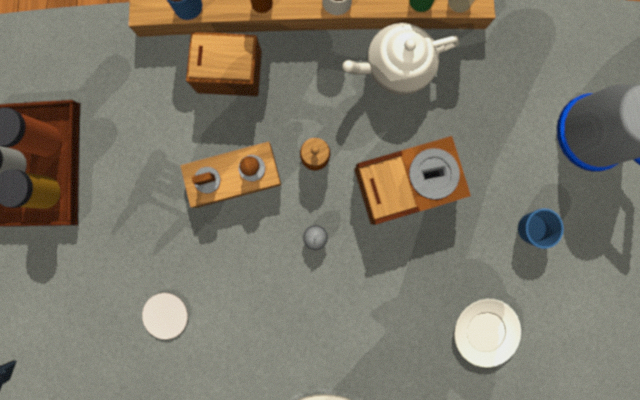

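View pics/side0.png

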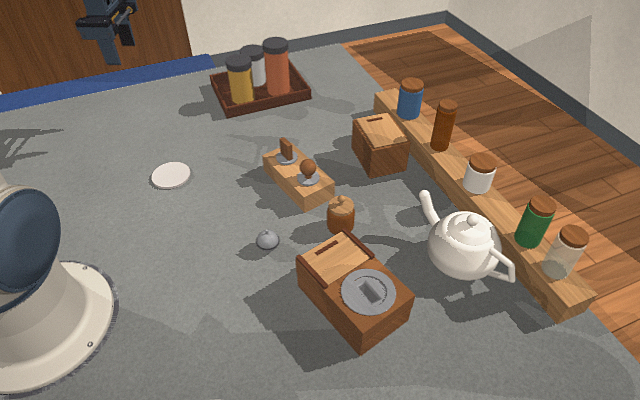

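View pics/wrist0.png

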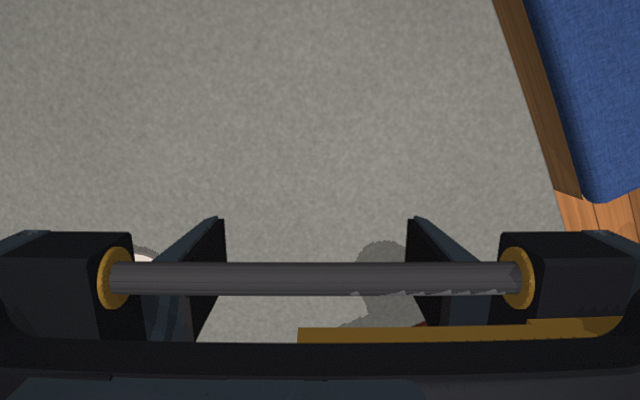

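Top view: the flat key collar is near (206,180), the round key near (250,168), and the caddy lock plate near (434,173). I'll zoom in on these.

```bash
cat > h.py <<'E'
import numpy as np,cv2
from scipy.spatial.transform import Rotation as R
def dist(c): return np.array([float(c["k1"]),0,0,0,0.])
def p2w(c,uv,z):
    uv=np.array(uv,float).reshape(-1,1,2)
    n=cv2.undistortPoints(uv,c["intrinsics"],dist(c)).reshape(-1,2)
    Rm=cv2.Rodrigues(np.array(c["rvec"],float))[0]; C=-Rm.T@c["tvec"]
    d=np.c_[n,np.ones(len(n))]@Rm
    return C+d*((z-C[2])/d[:,2])[:,None]
def w2p(c,P):
    return cv2.projectPoints(np.array(P,float).reshape(-1,3),np.array(c["rvec"],float),np.array(c["tvec"],float),c["intrinsics"],dist(c))[0].reshape(-1,2)
def ray(c,uv):
    a=p2w(c,[uv],0.)[0];b=p2w(c,[uv],.2)[0];return a,b-a
def crop(img,x0,y0,w,h,k,name):
    cv2.imwrite(name,cv2.resize(img[y0:y0+h,x0:x0+w,::-1],None,fx=k,fy=k,interpolation=cv2.INTER_CUBIC))
E
python3 - <<'E'
from h import *
c=np.load("top0.npz");crop(c["image"],175,135,110,80,7,"pics/t_keys.png");crop(c["image"],350,130,130,100,6,"pics/t_lock.png")
c=np.load("side0.npz");crop(c["image"],255,125,90,90,6,"pics/s_keys.png");crop(c["image"],290,225,130,100,6,"pics/s_lock.png")
E
```

```text
(no output)
```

View pics/t_keys.png

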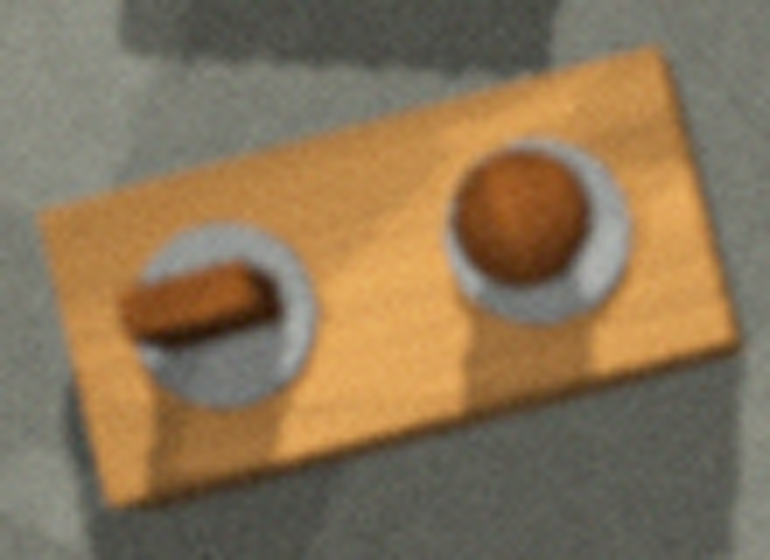

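View pics/t_lock.png

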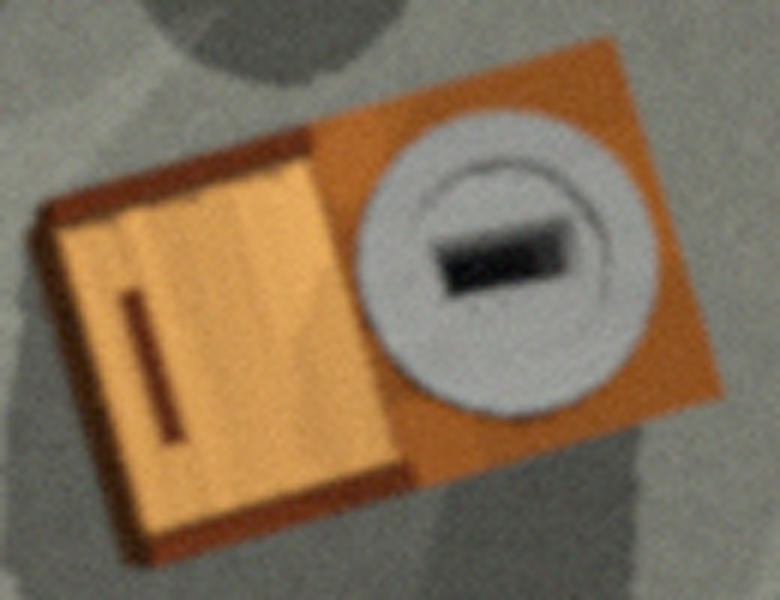

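View pics/s_keys.png

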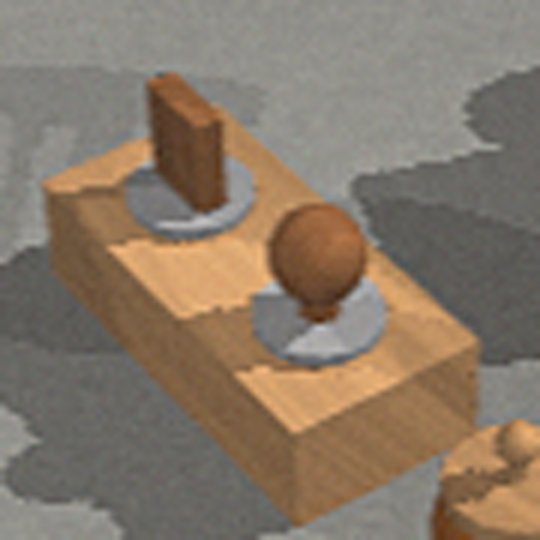

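View pics/s_lock.png

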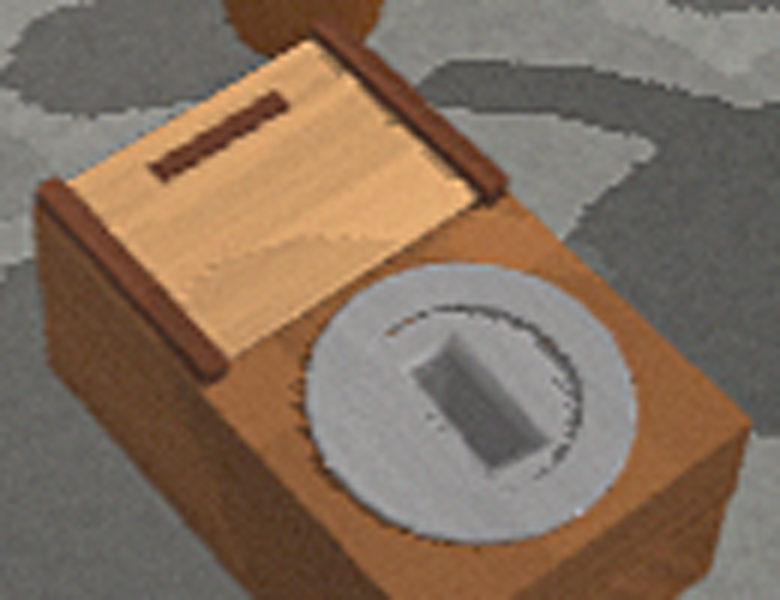

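Run:
```python
from h import *
t=np.load("top0.npz");s=np.load("side0.npz")
def full(p,x0,y0,k): p=np.array(p,float); return (p+.5)/k-.5+[x0,y0]
tk=lambda p:full(p,175,135,7); tl=lambda p:full(p,350,130,6); sk=lambda p:full(p,255,125,6); sl=lambda p:full(p,290,225,6)
for c in(t,s):
    Rm=cv2.Rodrigues(c["rvec"])[0];print("C",-Rm.T@c["tvec"])
f=p2w(t,[tk((227,315)),tk((538,231))],.056);print("collars top",f)
print("collars side",p2w(s,[sk((190,192)),sk((319,315))],.056))
d=f[1]-f[0];print(np.linalg.norm(d),"keyline ang",np.degrees(np.arctan2(d[1],d[0])))
st=p2w(t,[tk(p) for p in[(38,210),(655,45),(740,348),(112,506)]],.05);print("stand",st,st.mean(0))
for i in range(4):
    e=st[(i+1)%4]-st[i];print(np.linalg.norm(e),np.degrees(np.arctan2(e[1],e[0])))
h=p2w(t,[tk(p) for p in[(120,295),(240,262),(254,300),(138,338)]],.101);print("head",h,h.mean(0))
print("head ang",[np.degrees(np.arctan2(*(h[j]-h[i])[1::-1])) for i,j in((0,1),(3,2))])
hs=p2w(s,[sk(p) for p in[(147,83),(172,73),(224,119),(199,128)]],.101);print("head side",hs,hs.mean(0))
print("ring top",p2w(t,[tl((508,262))],.088),"ring side",p2w(s,[sl((471,403))],.088))
print("ring diam",p2w(t,[tl((357,262)),tl((659,262))],.088))
a=p2w(t,[tl(p) for p in[(433,240),(565,215),(578,270),(447,298)]],.0845);print("slot top",a,a.mean(0))
print([np.degrees(np.arctan2(*(a[j]-a[i])[1::-1])) for i,j in((0,1),(3,2))])
b=p2w(s,[sl(p) for p in[(412,372),(457,333),(550,445),(492,471)]],.0845);print("slot side",b,b.mean(0))
print([np.degrees(np.arctan2(*(b[j]-b[i])[1::-1])) for i,j in((0,3),(1,2))])
bx=p2w(t,[tl(p) for p in[(310,126),(612,37),(722,396),(408,490)]],.085);print("box",bx,[np.degrees(np.arctan2(*(bx[j]-bx[i])[1::-1])) for i,j in((0,1),(3,2),(1,2))])
```

```text
C [0.48056924 0.00149538 0.97669004]
C [ 0.32254674 -0.61157535  0.76609371]
collars top [[0.57200622 0.21054623 0.056     ]
 [0.59297031 0.12368558 0.056     ]]
collars side [[0.57003437 0.21158617 0.056     ]
 [0.59099382 0.12390964 0.056     ]]
0.08935472530306744 keyline ang -76.43098498365181
stand [[0.60362412 0.26533794 0.05      ]
 [0.64511015 0.09098523 0.05      ]
 [0.55956915 0.06890069 0.05      ]
 [0.52018838 0.24484263 0.05      ]] [0.58212295 0.16751662 0.05      ]
0.1792204202321901 -76.61575061480112
0.08834584718651775 -165.52377705740662
0.18029534408417056 102.61646673588882
0.08591612973259062 13.800989283084549
head [[0.57362025 0.22886335 0.101     ]
 [0.5814668  0.19674764 0.101     ]
 [0.57130526 0.1931079  0.101     ]
 [0.56210411 0.22412089 0.101     ]] [0.57212411 0.21070994 0.101     ]
head ang [np.float64(-76.27041036032742), np.float64(-73.4750676832229)]
head side [[0.5609337  0.22850376 0.101     ]
 [0.57202691 0.23075402 0.101     ]
 [0.58095432 0.19563975 0.101     ]
 [0.57024166 0.1941466  0.101     ]] [0.57103915 0.21226103 0.101     ]
ring top [[
[... 272 characters left out ...]
99198 -0.24645318  0.0845    ]
 [ 0.55915761 -0.20409903  0.0845    ]] [ 0.57206545 -0.22352455  0.0845    ]
[np.float64(-80.7348623613214), np.float64(-79.5202834768775)]
slot side [[ 0.55827817 -0.20557776  0.0845    ]
 [ 0.57652706 -0.19827064  0.0845    ]
 [ 0.58390413 -0.24329681  0.0845    ]
 [ 0.5646948  -0.24462722  0.0845    ]] [ 0.57085104 -0.22294311  0.0845    ]
[np.float64(-80.66851015696093), np.float64(-80.69534489834795)]
box [[ 0.61451093 -0.16277297  0.085     ]
 [ 0.64109322 -0.26110786  0.085     ]
 [ 0.52592509 -0.29094311  0.085     ]
 [ 0.49926482 -0.18913272  0.085     ]] [np.float64(-74.87311808599328), np.float64(-75.32590125971346), np.float64(-165.47634074185606)]
```

```bash
cat > go.py <<'E'
import sys
from h import *
from cell import robot
# usage: go.py x y z psi_deg : tool y axis at psi (world), tool pointing down
x,y,z,psi=map(float,sys.argv[1:5])
s=robot.state(); p=s["tcp_pos"]; Rc=R.from_rotvec(s["tool_rot"])
p_=np.radians(psi); ty=np.array([np.cos(p_),np.sin(p_),0]); tz=np.array([0,0,-1.]); tx=np.cross(ty,tz)
Rt=R.from_matrix(np.c_[tx,ty,tz])
d=Rc.inv().apply(np.array([x,y,z])-p); w=(Rc.inv()*Rt).as_rotvec()
yv=Rc.apply([0,1,0])
print("clock %.2f"%s["clock"],"tcp",p.round(4),"psi %.2f"%np.degrees(np.arctan2(yv[1],yv[0])),"tilt %.2f"%np.degrees(np.arccos(-Rc.apply([0,0,1])[2])),"F",s["force"].round(1),"w %.4f"%s["width"],"q6 %.2f"%s["qpos"][5])
print("shift",(d/.75).round(5),"turn",(w/2/np.pi).round(5),"rows>=%.1f"%max(np.linalg.norm(d)/.0417,np.degrees(np.linalg.norm(w))/7.16))
E
python3 go.py .571 .211 .2 13.5
```

```text
clock 0.15 tcp [0.2693 0.5637 0.2135] psi 64.46 tilt 0.05 F [ 0.8  0.8 -0.5] w 0.0911 q6 -0.10
shift [-0.56569 -0.25085  0.01816] turn [-1.5000e-04  6.0000e-05  1.4156e-01] rows>=11.1
```

arm_command:
  plan:
    - [[-0.5657,-0.2509,0.018,0,0,0.1416,0],[-0.5657,-0.2509,0.018,0,0,0.1416,0],[-0.5657,-0.2509,0.018,0,0,0.1416,0],[-0.5657,-0.2509,0.018,0,0,0.1416,0],[-0.5657,-0.2509,0.018,0,0,0.1416,0],[-0.5657,-0.2509,0.018,0,0,0.1416,0],[-0.5657,-0.2509,0.018,0,0,0.1416,0],[-0.5657,-0.2509,0.018,0,0,0.1416,0],[-0.5657,-0.2509,0.018,0,0,0.1416,0],[-0.5657,-0.2509,0.018,0,0,0.1416,0]]

```text
clock: 0.98
tcp_pos: [0.5411, 0.2455, 0.2017]
tool_rot: [-1.946, -2.466, 0.0]
force: [0.7, 1.4, -0.6]
width: 0.0913
```

```bash
python3 go.py .571 .211 .2 13.5
```

```text
clock 0.98 tcp [0.5411 0.2455 0.2017] psi 13.47 tilt 0.01 F [ 0.7  1.4 -0.6] w 0.0913 q6 0.09
shift [-0.05404  0.02802  0.00221] turn [-4.e-05 -0.e+00 -9.e-05] rows>=1.1
```

arm_command:
  plan:
    - [[-0.054,0.028,0.002,0,0,0,0],[-0.054,0.028,0.002,0,0,0,0],[-0.054,0.028,0.002,0,0,0,0],[-0.054,0.028,0.002,0,0,0,0]]

```text
clock: 1.32
tcp_pos: [0.5697, 0.2129, 0.2]
tool_rot: [-1.946, -2.465, 0.001]
force: [1.3, 0.2, 0.3]
width: 0.0912
```

```bash
python3 go.py .571 .211 .066 13.5
python3 - <<'E'
from h import *
from cell import robot
c=robot.read_camera("wrist");np.savez("w1.npz",**c);cv2.imwrite("pics/w1.png",c["image"][:,:,::-1])
print(w2p(c,[[.571,.211,.101],[.571,.211,.056],[.592,.124,.056]]))
E
```

```text
clock 1.32 tcp [0.5697 0.2129 0.2   ] psi 13.43 tilt 0.05 F [1.3 0.2 0.3] w 0.0912 q6 0.02
shift [-0.00288  0.00128  0.17862] turn [-1.4e-04 -4.0e-05 -2.0e-04] rows>=3.2
[[315.183554   203.8389212 ]
 [315.21762783 190.96379393]
 [315.47042613 281.62348513]]
```

View pics/w1.png

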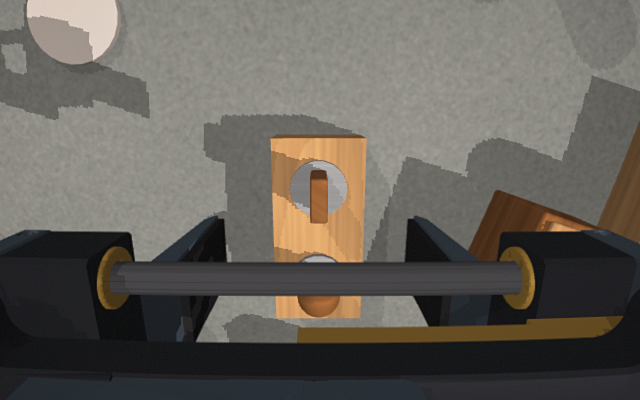

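Run:
```python
from h import *
c=np.load("w1.npz");Rm=cv2.Rodrigues(c["rvec"])[0]
s=np.radians(13.5);print(Rm@[np.cos(s),np.sin(s),0],Rm@[0,0,-1.], "cam",-Rm.T@c["tvec"])
print("collar",p2w(c,[(319,187)],.056),"head",p2w(c,[(318.5,200)],.101), "stand top mid",p2w(c,[(318.7,136.5)],.05))
```

```text
[ 9.99999071e-01 -1.29505852e-03 -4.24391355e-04] [ 9.39714263e-05 -2.45140147e-01  9.69487648e-01] cam [0.55452552 0.28087125 0.37076345]
collar [[0.57345263 0.21533156 0.056     ]] head [[0.57278648 0.21459237 0.101     ]] stand top mid [[0.56285196 0.25841368 0.05      ]]
```

```bash
python3 go.py .5717 .2125 .066 13.5
```

```text
clock 1.37 tcp [0.5693 0.2136 0.2001] psi 13.50 tilt 0.04 F [ 0.3 -0.2 -0.5] w 0.0913 q6 0.02
shift [-0.00219  0.00292  0.17885] turn [-1.1e-04 -5.0e-05  1.0e-05] rows>=3.2
```

arm_command:
  plan:
    - [[-0.002,0.003,0.04,0,0,0,0],[-0.002,0.003,0.08,0,0,0,0],[-0.002,0.003,0.12,0,0,0,0],[-0.002,0.003,0.15,0,0,0,0],[-0.002,0.003,0.17,0,0,0,0],[-0.002,0.003,0.179,0,0,0,0],[-0.002,0.003,0.179,0,0,0,0],[-0.002,0.003,0.179,0,0,0,0]]

```text
clock: 2.03
tcp_pos: [0.5724, 0.2128, 0.0667]
tool_rot: [1.944, 2.468, 0.0]
force: [0.3, 0.3, 0.1]
width: 0.0911
```

```bash
python3 go.py .5717 .2125 .066 13.5;python3 - <<'E'
from h import *
from cell import robot
c=robot.read_camera("wrist");np.savez("w2.npz",**c);cv2.imwrite("pics/w2.png",c["image"][:,:,::-1])
E
```

```text
clock 2.03 tcp [0.5724 0.2128 0.0667] psi 13.54 tilt 0.02 F [0.3 0.3 0.1] w 0.0911 q6 0.02
shift [-0.00021 -0.00102  0.00092] turn [ 5.0e-05 -1.0e-05  1.2e-04] rows>=0.0
```

View pics/w2.png

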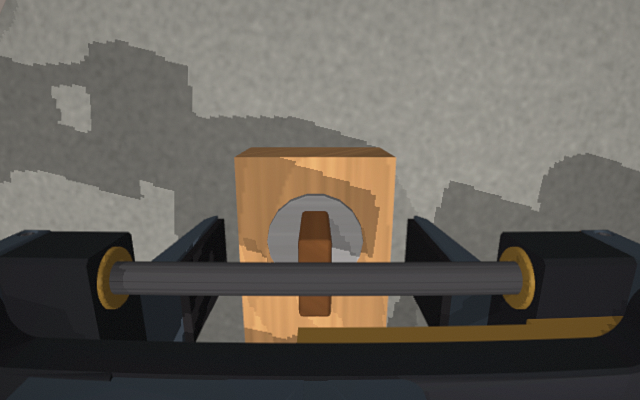

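The head is centred between the jaws, at x≈315, so I'll close on it.

arm_command:
  plan:
    - [[0,0,0,0,0,0,1],[0,0,0,0,0,0,1],[0,0,0,0,0,0,1],[0,0,0,0,0,0,1],[0,0,0,0,0,0,1],[0,0,0,0,0,0,1],[0,0,0,0,0,0,1],[0,0,0,0,0,0,1],[0,0,0,0,0,0,1],[0,0,0,0,0,0,1]]
  squeeze: 40

```text
clock: 2.92
tcp_pos: [0.5726, 0.212, 0.066]
tool_rot: [-1.945, -2.467, 0.0]
force: [0.5, 0.2, -0.2]
width: 0.0274
```

```bash
python3 go.py .5717 .2125 .2 13.5
```

```text
clock 2.92 tcp [0.5726 0.212  0.066 ] psi 13.48 tilt 0.00 F [ 0.5  0.2 -0.2] w 0.0274 q6 0.02
shift [ 0.00093 -0.00099 -0.17862] turn [-1.e-05  0.e+00 -4.e-05] rows>=3.2
```

Still closing.

arm_command:
  plan:
    - [[0,0,0,0,0,0,1],[0,0,0,0,0,0,1],[0,0,0,0,0,0,1],[0,0,0,0,0,0,1],[0,0,0,0,0,0,1]]
  squeeze: 40

```text
clock: 3.33
tcp_pos: [0.5726, 0.212, 0.066]
tool_rot: [-1.945, -2.467, 0.0]
force: [-0.3, -0.6, -0.7]
width: 0.0136
```

arm_command:
  plan:
    - [[0,0,-0.02,0,0,0,1],[0,0,-0.06,0,0,0,1],[0,0,-0.1,0,0,0,1],[0,0,-0.14,0,0,0,1],[0,0,-0.17,0,0,0,1],[0,0,-0.18,0,0,0,1],[0,0,-0.18,0,0,0,1],[0,0,-0.18,0,0,0,1]]

```text
clock: 4.0
tcp_pos: [0.5722, 0.2119, 0.2001]
tool_rot: [-1.945, -2.466, 0.001]
force: [0.1, 0.6, -2.3]
width: 0.014
```

```bash
python3 go.py .571 -.223 .2 9.7
python3 - <<'E'
from h import *
from cell import robot
for n in["wrist","top","side"]:
    c=robot.read_camera(n);np.savez(n+"3.npz",**c);cv2.imwrite(f"pics/{n}3.png",c["image"][:,:,::-1])
E
```

```text
clock 4.00 tcp [0.5722 0.2119 0.2001] psi 13.48 tilt 0.05 F [ 0.1  0.6 -2.3] w 0.0140 q6 0.02
shift [-5.6349e-01 -1.3672e-01  2.6000e-04] turn [-1.400e-04  1.000e-05  1.051e-02] rows>=10.4
```

View pics/wrist3.png

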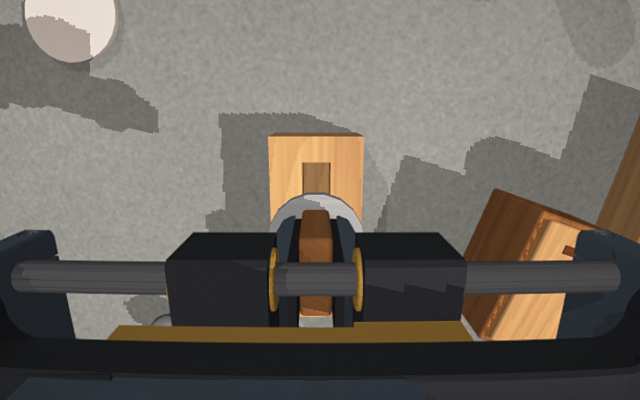

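View pics/side3.png

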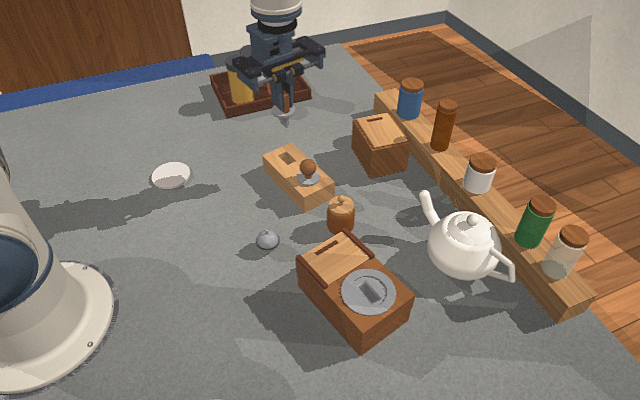

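arm_command:
  plan:
    - [[-0.5635,-0.1367,0,0,0,0.0105,1],[-0.5635,-0.1367,0,0,0,0.0105,1],[-0.5635,-0.1367,0,0,0,0.0105,1],[-0.5635,-0.1367,0,0,0,0.0105,1],[-0.5635,-0.1367,0,0,0,0.0105,1],[-0.5635,-0.1367,0,0,0,0.0105,1],[-0.5635,-0.1367,0,0,0,0.0105,1],[-0.5635,-0.1367,0,0,0,0.0105,1],[-0.5635,-0.1367,0,0,0,0.0105,1],[-0.5635,-0.1367,0,0,0,0.0105,1]]

```text
clock: 4.98
tcp_pos: [0.5706, -0.2066, 0.1998]
tool_rot: [-2.025, -2.4, 0.001]
force: [1.2, 0.5, -1.2]
width: 0.0139
```

```bash
python3 go.py .570 -.2234 .2 9.7
```

```text
clock 4.98 tcp [ 0.5706 -0.2066  0.1998] psi 9.69 tilt 0.11 F [ 1.2  0.5 -1.2] w 0.0139 q6 -0.61
shift [-0.02198 -0.00453 -0.00026] turn [-2.4e-04 -1.8e-04 -2.0e-05] rows>=0.4
```

arm_command:
  plan:
    - [[-0.022,-0.0045,0,0,0,0,1],[-0.022,-0.0045,0,0,0,0,1],[-0.022,-0.0045,0,0,0,0,1],[-0.022,-0.0045,0,0,0,0,1]]

```text
clock: 5.32
tcp_pos: [0.5705, -0.2207, 0.2001]
tool_rot: [-2.024, -2.4, 0.0]
force: [0.4, -0.3, -2.8]
width: 0.0138
```

```bash
python3 go.py .570 -.2234 .15 9.7
python3 - <<'E'
from h import *
from cell import robot
for n in["wrist","top","side"]:
    c=robot.read_camera(n);np.savez(n+"4.npz",**c);cv2.imwrite(f"pics/{n}4.png",c["image"][:,:,::-1])
    print(n,w2p(c,[[.5695,-.2234,.0845]]))
c=np.load("side4.npz");crop(c["image"],290,130,180,190,3,"pics/s4.png")
c=np.load("side4.npz")
E
```

```text
clock 5.32 tcp [ 0.5705 -0.2207  0.2001] psi 9.70 tilt 0.11 F [ 0.4 -0.3 -2.8] w 0.0138 q6 -0.64
shift [-0.00348 -0.00114  0.06676] turn [-2.1e-04 -2.1e-04  1.0e-05] rows>=1.2
wrist [[312.57051237 199.22376577]]
top [[433.90299348 173.5508325 ]]
side [[368.53748817 292.43547799]]
```

View pics/wrist4.png

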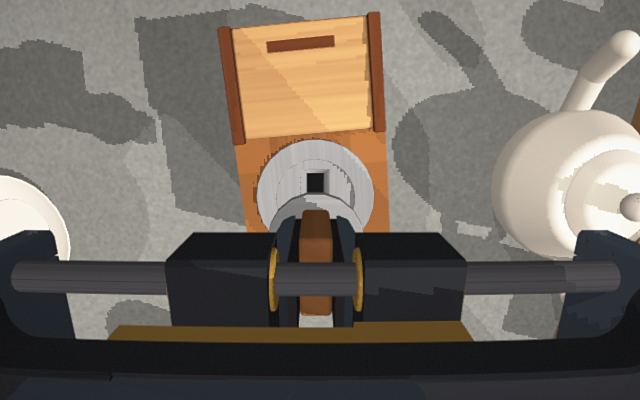

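View pics/s4.png

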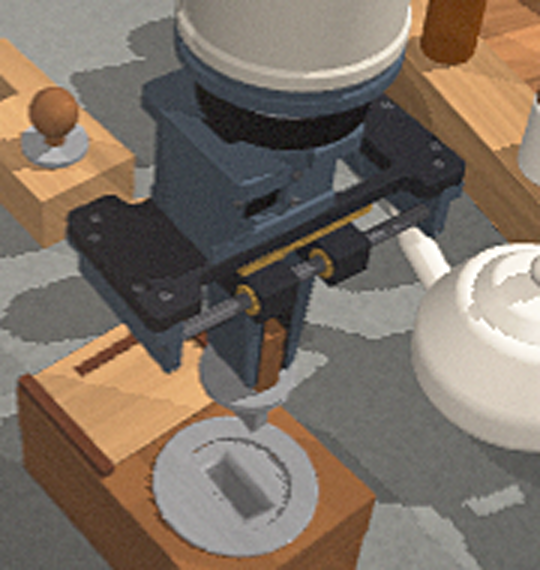

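View pics/top4.png

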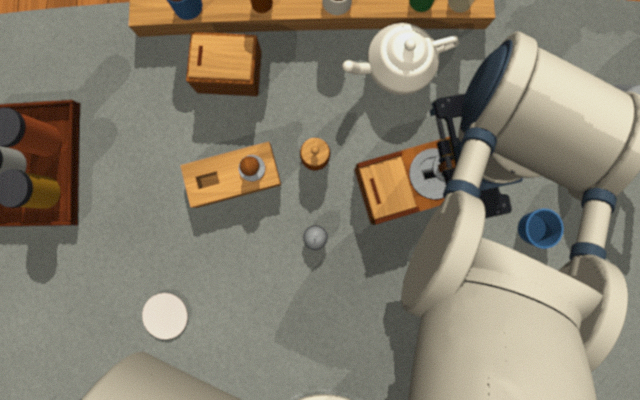

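Run:
```python
from h import *
c=np.load("wrist4.npz");crop(c["image"],240,130,150,120,5,"pics/w4z.png")
t=np.array([.5704,-.2210,.2]);
print(w2p(c,[t,t+[0,0,-.01],[.5704,-.2210,.235]]))
Rm=cv2.Rodrigues(c["rvec"])[0];print("campos rel tcp",-Rm.T@c["tvec"]-t)
c=np.load("side4.npz");crop(c["image"],340,230,70,90,8,"pics/s4z.png")
```

```text
[[313.23488689 250.22957518]
 [313.35420861 243.13390707]
 [312.69738928 282.23935633]]
campos rel tcp [-0.01056015  0.06896205  0.17094244]
```

View pics/w4z.png

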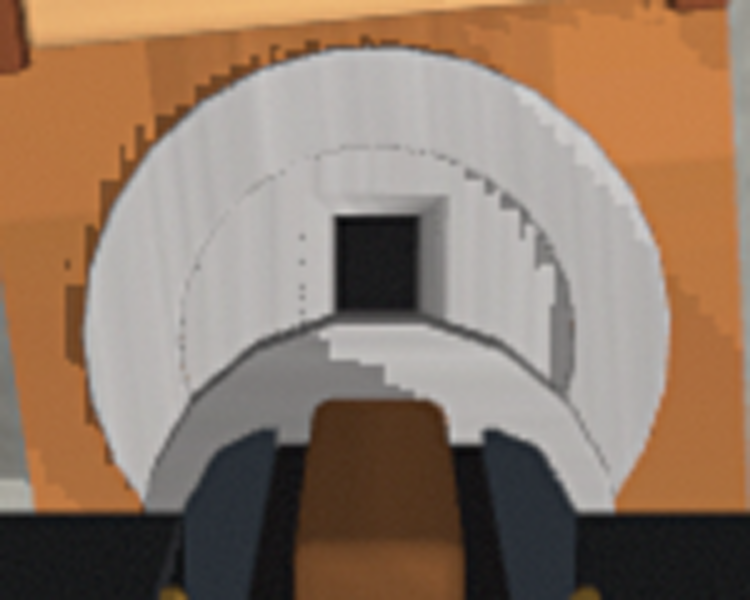

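View pics/s4z.png

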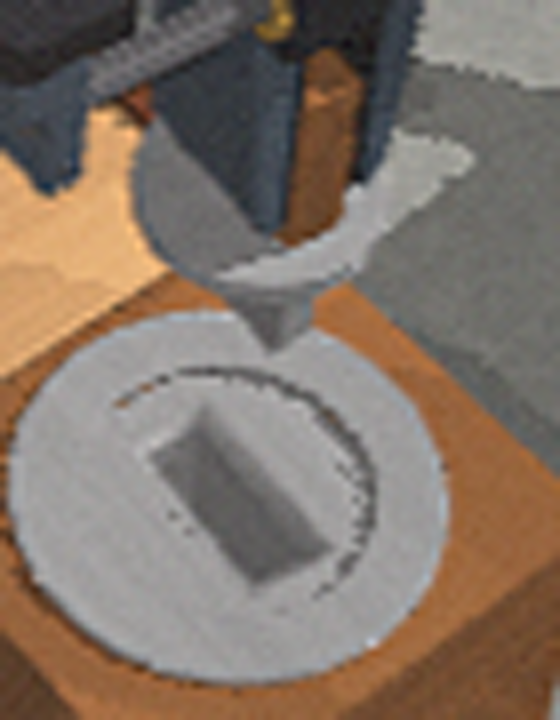

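Run:
```python
from h import *
c=np.load("wrist4.npz")
u=np.array([np.cos(np.radians(-80.3)),np.sin(np.radians(-80.3)),0])
t=np.array([.5704,-.2210,.2]); L=np.array([.5695,-.2234,.088])
print("pred ring far",w2p(c,[L-.048*u]),"seen 139.3")
for k in (-.003,0,.003):
    P=t+k*u; P[2]=.190
    print(k,w2p(c,[P-.026*u]),"collar far seen 192.7")
    P[2]=.235;print("head far top",w2p(c,[P-.018*u]))
s=np.load("side4.npz")
f=lambda p:(np.array(p)+.5)/8-.5+[340,230]
# key tip in side image: bottom of blade tip, near end
for k in (-.003,0,.003):
    P=t+k*u; P[2]=.148
    n=np.array([-u[1],u[0],0])
    print(k,[((w2p(s,[P+a*.0125*u+b*.0025*n])[0]-[340,230]+.5)*8-.5).round(0) for a in(-1,1) for b in(-1,1)])
    P[2]=.184
    print(" collar extremes", [((w2p(s,[P+.026*np.array([np.cos(a),np.sin(a),0])])[0]-[340,230]+.5)*8-.5).round(0) for a in np.radians([150,165,180,195,210,250,-80])])
```

```text
pred ring far [[312.41427099 140.7613616 ]] seen 139.3
-0.003 [[313.26891114 190.38368033]] collar far seen 192.7
head far top [[312.58853881 234.57673267]]
0 [[313.27777813 196.03056604]] collar far seen 192.7
head far top [[312.60421814 241.61443338]]
0.003 [[313.28663859 201.63349525]] collar far seen 192.7
head far top [[312.61985947 248.57533239]]
-0.003 [array([198., 272.]), array([217., 262.]), array([270., 356.]), array([290., 345.])]
 collar extremes [array([126., 186.]), array([128., 213.]), array([138., 239.]), array([157., 263.]), array([183., 283.]), array([272., 305.]), array([337., 288.])]
0 [array([206., 282.]), array([226., 272.]), array([279., 366.]), array([299., 355.])]
 collar extremes [array([135., 196.]), array([136., 223.]), array([147., 250.]), array([166., 274.]), array([192., 294.]), array([282., 316.]), array([346., 299.])]
0.003 [array([215., 292.]), array([235., 281.]), array([288., 376.]), array([308., 365.])]
 collar extremes [array([143., 206.]), array([145., 233.]), array([156., 260.]), array([175., 284.]), array([201., 304.]), array([291., 326.]), array([356., 309.])]
```

```bash
python3 go.py .5698 -.2252 .118 9.7
```

```text
clock 5.47 tcp [ 0.5709 -0.2203  0.2008] psi 9.78 tilt 0.04 F [ 0.4 -0.8 -2.2] w 0.0137 q6 -0.64
shift [-0.00627 -0.00256  0.1104 ] turn [-7.0e-05 -8.0e-05  2.2e-04] rows>=2.0
```

arm_command:
  plan:
    - [[-0.006,-0.002,0.0,0,0,0,1],[-0.006,-0.002,0.03,0,0,0,1],[-0.006,-0.002,0.05,0,0,0,1],[-0.006,-0.002,0.07,0,0,0,1],[-0.006,-0.002,0.085,0,0,0,1],[-0.006,-0.002,0.095,0,0,0,1],[-0.006,-0.002,0.103,0,0,0,1],[-0.006,-0.002,0.11,0,0,0,1],[-0.006,-0.002,0.11,0,0,0,1]]

```text
clock: 6.22
tcp_pos: [0.5701, -0.2261, 0.1179]
tool_rot: [-2.025, -2.401, 0.0]
force: [-0.5, 0.2, -1.2]
width: 0.0135
```

```bash
python3 go.py .5698 -.2252 .1005 9.7
python3 - <<'E'
from h import *
from cell import robot
for n in["wrist","side"]:
    c=robot.read_camera(n);np.savez(n+"5.npz",**c)
    if n=="side": crop(c["image"],330,220,90,100,6,"pics/s5z.png")
    else: crop(c["image"],230,110,170,150,4,"pics/w5z.png")
E
```

```text
clock 6.22 tcp [ 0.5701 -0.2261  0.1179] psi 9.71 tilt 0.04 F [-0.5  0.2 -1.2] w 0.0135 q6 -0.64
shift [ 0.00118 -0.00013  0.02326] turn [-8.e-05 -7.e-05  2.e-05] rows>=0.4
```

View pics/s5z.png

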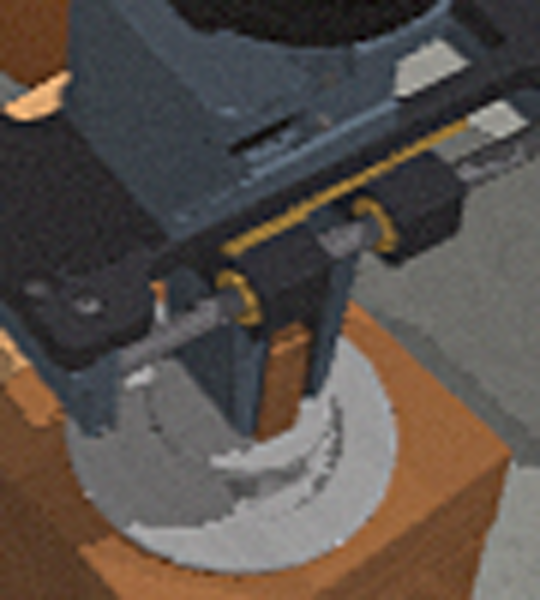

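View pics/w5z.png

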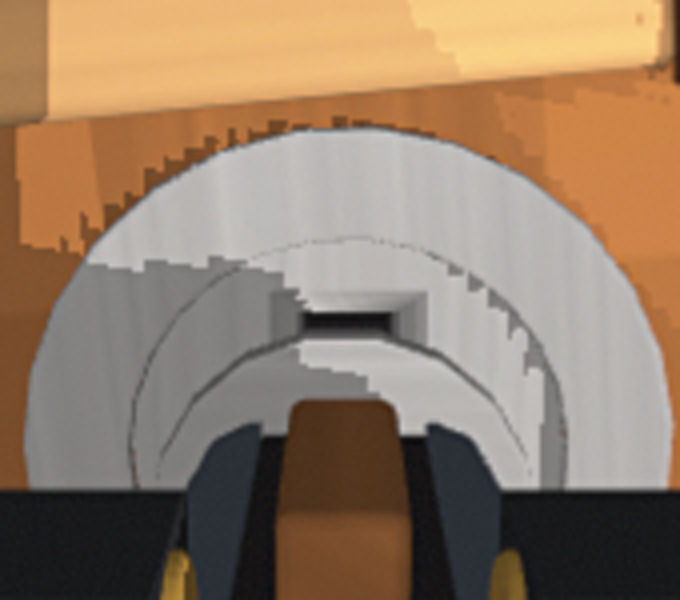

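The tip is in the slot with no contact force, so I'll push it down.

arm_command:
  plan:
    - [[0.001,0,0.006,0,0,0,1],[0.001,0,0.011,0,0,0,1],[0.001,0,0.016,0,0,0,1],[0.001,0,0.02,0,0,0,1],[0.001,0,0.023,0,0,0,1],[0.001,0,0.023,0,0,0,1]]

```text
clock: 6.82
tcp_pos: [0.5699, -0.2254, 0.1008]
tool_rot: [-2.025, -2.401, 0.0]
force: [-0.8, -0.2, -1.1]
width: 0.014
```

```bash
python3 go.py .5698 -.2252 .1005 9.7
```

```text
clock 6.82 tcp [ 0.5699 -0.2254  0.1008] psi 9.70 tilt 0.03 F [-0.8 -0.2 -1.1] w 0.0140 q6 -0.64
shift [ 0.00032 -0.00011  0.00044] turn [-6.e-05 -5.e-05 -1.e-05] rows>=0.0
```

Still no contact, so I'll go a bit lower, in small steps, until the collar touches.

arm_command:
  plan:
    - [[0,0,0.001,0,0,0,1],[0,0,0.002,0,0,0,1],[0,0,0.002,0,0,0,1]]

```text
clock: 7.07
tcp_pos: [0.5701, -0.2255, 0.1005]
tool_rot: [2.025, 2.401, 0.0]
force: [-3.2, 1.7, 8.6]
width: 0.0135
```

```bash
python3 go.py .5698 -.2252 .1005 9.7
python3 - <<'E'
from h import *
from cell import robot
c=robot.read_camera("side");crop(c["image"],330,220,90,100,6,"pics/s6z.png")
c=robot.read_camera("wrist");crop(c["image"],230,110,170,150,4,"pics/w6z.png")
E
```

```text
clock 7.07 tcp [ 0.5701 -0.2255  0.1005] psi 9.70 tilt 0.02 F [-3.2  1.7  8.6] w 0.0135 q6 -0.64
shift [ 4.7e-04 -3.5e-04 -3.0e-05] turn [5.e-05 4.e-05 1.e-05] rows>=0.0
```

View pics/s6z.png

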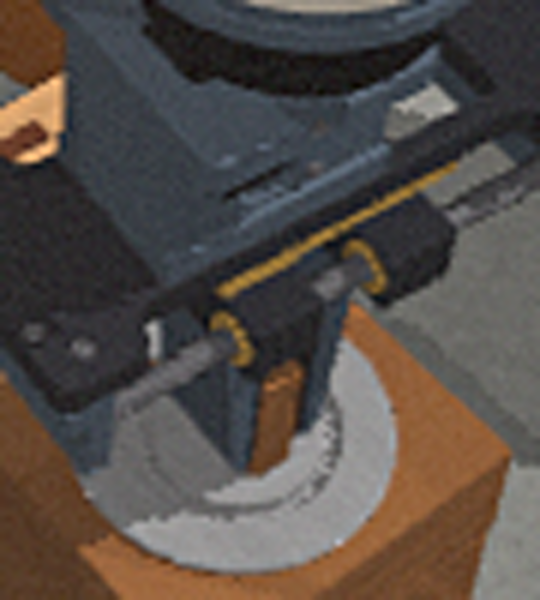

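View pics/w6z.png

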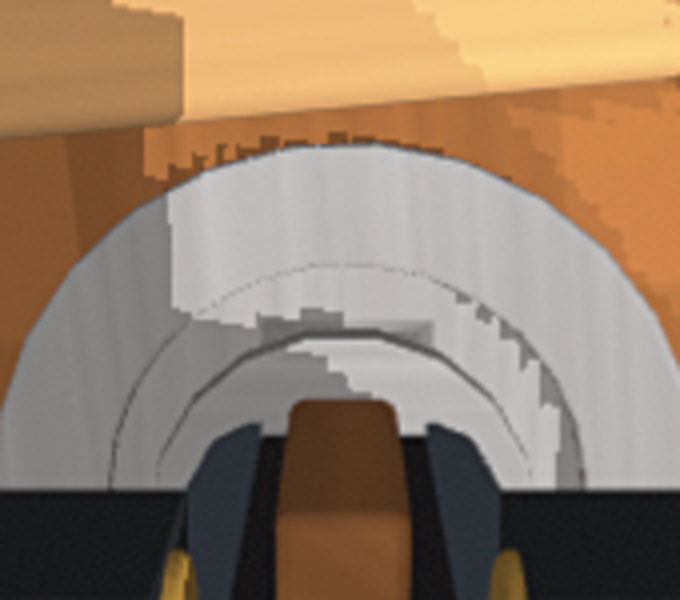

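Seated: the collar touches with about 9 N. Now I'll turn it clockwise, which is + about tool z.

arm_command:
  plan:
    - [[0,0,0,0,0,0.011,1],[0,0,0,0,0,0.022,1],[0.0003,-0.0003,0,0,0,0.033,1],[0.0005,-0.0005,0,0,0,0.044,1],[0.0006,-0.0007,0,0,0,0.055,1],[0.0008,-0.001,0,0,0,0.066,1],[0.001,-0.0012,0,0,0,0.077,1],[0.0012,-0.0014,0,0,0,0.088,1],[0.0013,-0.0015,0,0,0,0.1,1],[0.0014,-0.0016,0,0,0,0.111,1]]

```text
clock: 8.0
tcp_pos: [0.569, -0.2253, 0.1005]
tool_rot: [2.726, 1.559, 0.0]
force: [-2.6, -2.8, 5.2]
width: 0.0136
```

```bash
python3 go.py .5690 -.2250 .1005 -62; python3 -c "
from cell import robot
print(robot.state()['wrist_torque'])"
```

```text
clock 8.00 tcp [ 0.569  -0.2253  0.1005] psi -30.47 tilt 0.09 F [-2.6 -2.8  5.2] w 0.0136 q6 0.06
shift [ 3.1e-04 -2.5e-04  2.0e-05] turn [2.600e-04 3.000e-05 8.759e-02] rows>=4.4
[-0.6194588   0.64452631  0.09764376]
```

arm_command:
  plan:
    - [[0,0,0,0,0,0.01,1],[0,0,0,0,0,0.02,1],[0.0003,0,0,0,0,0.03,1],[0.0003,-0.0003,0,0,0,0.04,1],[0.0005,-0.0005,0,0,0,0.05,1],[0.0005,-0.0005,0,0,0,0.06,1],[0.0005,-0.0005,0,0,0,0.068,1],[0.0005,-0.0005,0,0,0,0.074,1],[0.0005,-0.0005,0,0,0,0.074,1]]

```text
clock: 8.75
tcp_pos: [0.5682, -0.2245, 0.1005]
tool_rot: [3.012, 0.891, -0.001]
force: [-5.8, -2.2, 8.4]
width: 0.0142
```

```bash
python3 go.py .5690 -.2250 .1005 -62
python3 - <<'E'
from h import *
from cell import robot
print(robot.state()['wrist_torque'])
c=robot.read_camera("side");crop(c["image"],310,200,130,130,4,"pics/s7z.png")
c=robot.read_camera("wrist");crop(c["image"],230,110,170,150,4,"pics/w7z.png")
E
```

```text
clock 8.75 tcp [ 0.5682 -0.2245  0.1005] psi -57.05 tilt 0.04 F [-5.8 -2.2  8.4] w 0.0142 q6 0.52
shift [ 5.50e-04  1.12e-03 -3.00e-05] turn [7.000e-05 1.000e-04 1.374e-02] rows>=0.7
[-0.33688653  1.13551695 -0.00975245]
```

View pics/w7z.png

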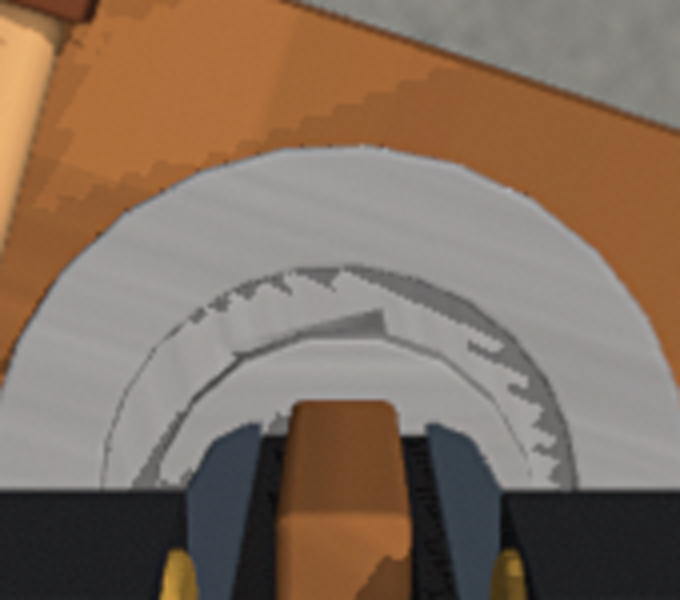

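arm_command:
  plan:
    - [[0,0,0,0,0,0.005,1],[0,0,0,0,0,0.01,1],[0,0,0,0,0,0.014,1],[0,0,0,0,0,0.014,1]]

```text
clock: 9.18
tcp_pos: [0.5682, -0.2243, 0.1005]
tool_rot: [3.048, 0.761, -0.001]
force: [-6.2, -0.4, 9.7]
width: 0.0139
```

```bash
python3 go.py .5690 -.2250 .1005 -62
python3 - <<'E'
from h import *
from cell import robot
print(robot.state()['wrist_torque'])
c=robot.read_camera("wrist");crop(c["image"],230,110,170,150,4,"pics/w8z.png")
E
```

```text
clock 9.18 tcp [ 0.5682 -0.2243  0.1005] psi -61.97 tilt 0.05 F [-6.2 -0.4  9.7] w 0.0139 q6 0.61
shift [ 4.80e-04  1.33e-03 -3.00e-05] turn [6.0e-05 1.1e-04 8.0e-05] rows>=0.0
[-0.06860032  1.20288446  1.1648012 ]
```

View pics/w8z.png

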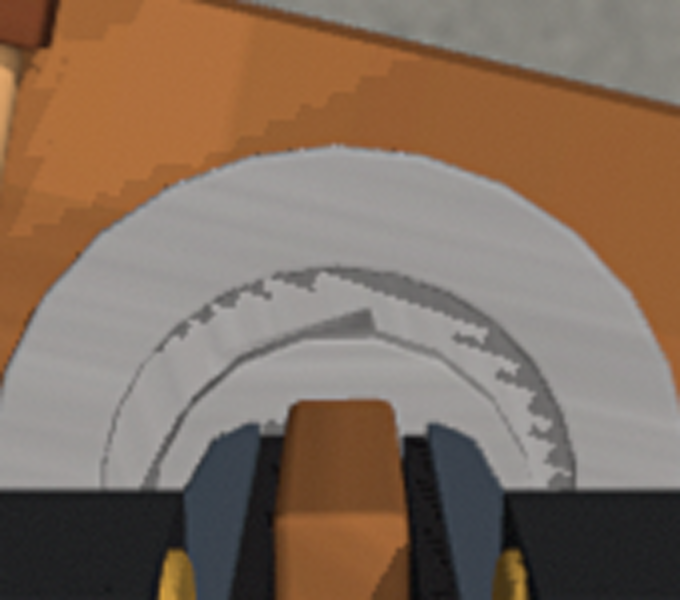

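Torque rose to 1.16 N m, so the plate is at its stop. I'll ease the twist off, release and retreat.

arm_command:
  plan:
    - [[0,0,0,0,0,-0.006,1],[0,0,0,0,0,-0.006,1],[0,0,0,0,0,-0.006,0.5],[0,0,0,0,0,-0.006,0.5],[0,0,0,0,0,-0.006,0.5],[0,0,0,0,0,-0.006,0.5],[0,0,0,0,0,-0.006,0.5],[0,0,0,0,0,-0.006,0.5],[0,0,0,0,0,-0.006,0.5],[0,0,0,0,0,-0.006,0.5]]

```text
clock: 10.07
tcp_pos: [0.5686, -0.2241, 0.0998]
tool_rot: [-3.033, -0.819, 0.0]
force: [0.5, -0.1, 0.1]
width: 0.0455
```

arm_command:
  plan:
    - [[0,0,-0.01,0,0,0,0.5],[0,0,-0.03,0,0,0,0.5],[0,0,-0.06,0,0,0,0.5],[0,0,-0.1,0,0,0,0.5],[0,0,-0.14,0,0,0,0.5],[0,0,-0.18,0,0,0,0.5],[0,0,-0.2,0,0,0,0.5],[0,0,-0.2,0,0,0,0.5]]

```text
clock: 10.73
tcp_pos: [0.5701, -0.2248, 0.2544]
tool_rot: [3.029, 0.818, 0.008]
force: [0.4, -1.1, 0.4]
width: 0.0456
```

```bash
python3 go.py .5 0 .25 -62
python3 - <<'E'
from h import *
from cell import robot
c=robot.read_camera("side");crop(c["image"],290,200,140,140,4,"pics/s9z.png")
c=robot.read_camera("wrist");cv2.imwrite("pics/w9.png",c["image"][:,:,::-1])
E
```

```text
clock 10.73 tcp [ 0.5701 -0.2248  0.2544] psi -59.77 tilt 0.38 F [ 0.4 -1.1  0.4] w 0.0456 q6 0.57
shift [ 0.07012 -0.30609  0.00443] turn [ 0.00087 -0.00058  0.00618] rows>=5.6
```

View pics/s9z.png

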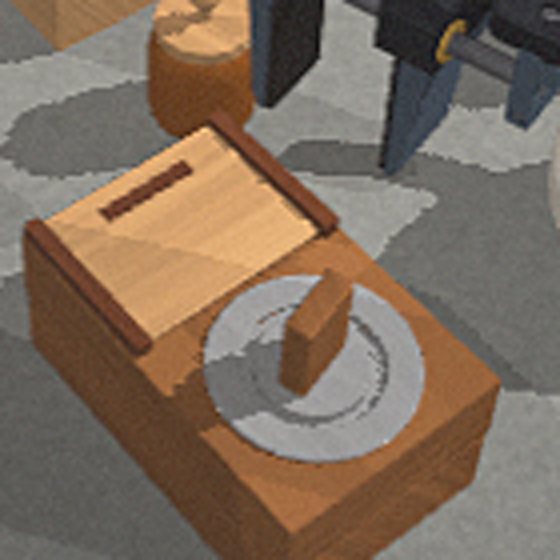

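View pics/w9.png

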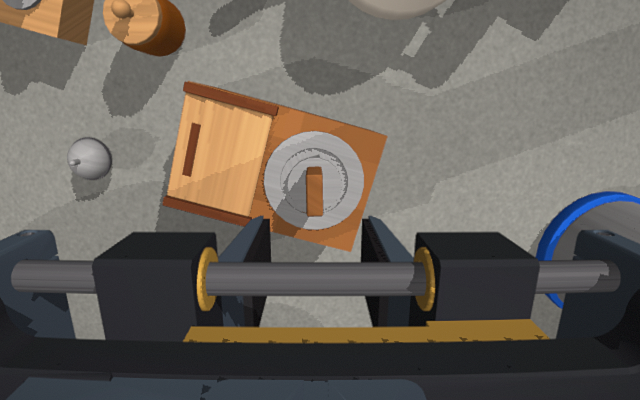

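The key stands upright and centred in the lock, with the gripper well clear. I'll let the arm settle, then hand in.

arm_command:
  plan:
    - [[0,0,0,0,0,0,0.5],[0,0,0,0,0,0,0.5],[0,0,0,0,0,0,0.5]]

```text
clock: 11.08
tcp_pos: [0.5682, -0.2239, 0.2488]
tool_rot: [-3.032, -0.819, 0.002]
force: [-0.1, -0.3, -0.2]
width: 0.0457
```

```bash
python3 -c "
from cell import robot
print(robot.state()['force']);print(robot.hand_in())"
```

```text
[-0.13389523 -0.26206632 -0.21643555]
the job is handed in; nothing more can be done
None
```

I took the flat-headed key from the stand and pushed it into the caddy's slot until the collar touched the plate (about 9 N). I then turned it clockwise about 72° and handed the job in at about 11 s. No verdict is reported.

- **At the stop:** over the last 5° of turning, the torque about the vertical axis rose from about 0 to 1.2 N m, well above the 0.08 N m friction. From the turn minus the play, I estimate the plate at about 1.05 rad; I did not measure it directly. I eased back about 2° before letting go.
- **Final pictures:** the key stands upright, centred in the lock with its collar on the plate. The gripper is open about 150 mm above it, with forces near zero.
- **Round-headed key:** it was still in its pocket in the pictures taken after the flat key was lifted out. I did not check it again at the end, but the arm never went back near the stand.
- **Disagreement:** the wrist camera placed the key 2–4 mm away from where the top and side cameras did. I allowed for this by comparing the key and the lock in the same view, and the key went in without touching the sides.

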